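Walnut mill board slid out over the marble edge

ROBOT

A 6-joint arm with a two-finger parallel gripper is mounted at the origin on the work surface. World frame = base frame: x ahead of the robot, y to its left, z up, the work surface at z = 0. Lengths are in mm, angles in degrees, forces in N, time in s.
With the tool pointing down it reaches from about 300 to 850 mm from the base axis. Payload 4.2 kg.
Tool frame: the origin (TCP) lies midway between the tips of the shut fingers; the grasp point (between the pads) lies 19 mm behind it (env.grip_depth is the distance from the TCP to the grasp point, in mm); z points along the fingers, y is the line along which they close (so a half turn about z gives the same grasp; the last joint's range is limited). The gripper opens to 91 mm and grips with 3 to 60 N. Pads are 32 mm wide; open, the fingers measure 118 mm over their backs; the gripper's body (76 mm by 178 mm) begins 60 mm behind the grasp point.
Start: joints at [-72.479, 18.312, 89.639, -0, 72.044, -1.146], TCP at [184.042, -544.768, 213.976] pointing down, gripper open.
Joint ranges: [-177.97, 177.97], [-48.28, 115.42], [12.27, 149.76], [-77.06, 257.06], [2.81, 150.46], [-146.56, 146.56]. Speed limits (degrees/s): [147.25, 147.25, 180, 180, 180, 180].

INTERFACE

Orientations are given as [roll, pitch, yaw] about the fixed x, y, z axes, in that order (R = Rz(yaw) Ry(pitch) Rx(roll)).
In Python, from workcell import env, eyes gives the robot as it stands.
- The arm moves only by the tool send_rows, never from a script. Its argument "motion" is a list of rows, each a list of 7 numbers: the shift along the world's x, y, z normalised to -1 to 1, where 1 is 0.5 m, then the turn, a rotation vector about the world's x, y, z normalised to -1 to 1, where 1 is 60 degrees, then the opening, from -1 (shut) to 1 (fully open). A call has 1 to 20 rows; each row is the pose to reach, as a shift and turn from the pose commanded when the call began; what a row does not reach only later rows make up. A row lasts 1/8 s, in which the tool goes at most 62.5 mm and 10.7 degrees, less where a joint would pass 70% of its speed; a pose out of reach is approached as far as the arm can. A call with a number of a shift or a turn outside -1 to 1 is refused whole. A call with a gripper value outside its range is refused whole. The fingers move at their own pace and stop on an object; "squeeze" is the grip in N (left out, the last holds). Time passes only in rows, so rows that repeat a pose let the fingers close. It gives the time, the measured TCP pose, the force, the opening and the grip force at its end, in the units of the state.
- env.state(): the state, without advancing time (a new reading comes with each control period).
- eyes.grab_frame(name): name is "side" or "top" or "wrist"; returns a dict with "pixels" (480x640x3 uint8, red, green, blue), "depth" (480x640 float32, mm along the optical axis (not along the pixel's ray), 0 where there is no reading), "fx", "fy", "cx", "cy" (pixels), "R" (3x3) and "t" (3): a world point X has camera coordinates R X + t; the wrist camera has in their place "T_tool_cam" (4x4, takes a point from camera to tool coordinates, whose origin is the TCP and whose axes are the flange's). Camera axes: x right, y down, z forward; pixel columns grow to the right and rows downward; lengths in mm; the calibration is good to about 2 mm. A picture is of the moment at which its call begins: read the wrist's pose just before it.
- env.job_done(): hands the job in; it is judged then, once.
The state is a dict: "time_s": time; "qpos": joint angles; "qvel": joint speeds; "effort": joint torques, N m; "ee_pos": TCP position; "ee_rot": TCP orientation; "force": force on the tool from outside, world axes, zero at the start; "torque": the same for the moment, N m; "gripper_width": finger opening in mm; "gripper_force": force on a finger pad.
Only numpy, scipy, OpenCV 4.12 (cv2) and the standard library are available. Lean on these libraries where they do the work, as an engineer would, in place of code of your own. Each camera call takes 0.05 s, during which the arm holds its last target. There are 200 camera calls.

TASK

With the fingertips, slide the thin walnut board across the raised marble stand toward the stand's far edge (the one away from the robot) until the brass line inlaid across the board lies right above that edge, so that 40 mm of the board juts out squarely over it and the pastry cook opposite can take it from below. Only push or slide it flat on the marble: do not lift, tip or drop it, and leave the shaker, ramekin, mill and pour cup where they stand.

Things in the scene. Friction and masses are not known exactly. Their poses are not given: they have to be found in the camera images.
- board: loose thin flat walnut board, 130 mm long (x) by 100 mm wide (y) by 8 mm thick, about 0.1 kg, lying on the marble stand. Origin: centre of its underside; x runs along its length toward the end with the brass line (the far end, away from the robot), z up. It starts wholly on the stand, turned up to 0.25 rad from square with the stand's edge.
- board_line (a point): middle of the brass line (4 mm wide, flush, seen on the board's top, running across the full width) taken at the board's underside: 25 mm ahead of the board's origin along its x, so 40 mm short of its far end. Axes as the board's.
- stand: fixed raised stand: white marble slab 280 mm deep (x) by 400 mm wide (y), 22 mm thick, on a recessed dark base; its flat top is 40 mm above the counter. Origin: centre of its underside, on the counter; x points to its far edge, away from the robot.
- stand_edge (a point): middle of the stand's far upper edge, level with its flat top; x points straight out over the edge (away from the robot), y along the edge, z up.
- shaker: loose cobalt glass salt shaker with steel cap, 52 mm across, 89 mm tall, standing on the stand near one side; origin at the centre of its underside. Leave alone.
- ramekin: loose bone white ramekin, 68 mm across, 42 mm tall, standing on the stand near the other side; origin at the centre of its underside. Leave alone.
- mill: loose stainless steel mill, 56 mm across, 160 mm tall, standing on the counter just right (-y) of the stand; origin at the centre of its underside. Leave alone.
- pourcup: loose copper pour cup, 70 mm across, 70 mm tall, standing on the counter just left (+y) of the stand; origin at the centre of its underside. Leave alone.

How it is judged:
By the outcome, as a careful person would: the job done as asked, in the order asked, and still so for the second after the job is handed in, with the robot touching nothing.
It also fails if it takes over 38 s, if anything falls off the work surface, if the arm or the gripper's body presses on something with over 40 N, if the wrist force passes 120 N, or if a joint passes its speed limit or range.

## Working session

There is one attempt and no reset: what is moved stays moved. The work goes in short steps, Python scripts to look and compute and a tool call to move; the robot and the scene stay as the last step left them, time stands still between calls to the robot, and variables do not carry over. Pictures are saved under pics/ and viewed, at most 10 in all, crops included, and the job is handed in when it is done.

Besides the shell and the picture viewer there is one more tool, called after "Emit:" as name([rows], argument=value, ...), one row to a line, values as JSON. send_rows: Moves the arm, as the interface text tells. Its arguments: {"type":"object","properties":{"motion":{"type":"array"},"squeeze":{"type":"number"}},"required":["motion"]}

```bash
ls; mkdir -p pics; python3 - <<'E'
from workcell import env, eyes
import cv2,pickle
s=env.state();print(s['time_s'],s['ee_pos'],s['ee_rot'],s['gripper_width'],s['force'])
for n in ('top','side'):
    f=eyes.grab_frame(n);pickle.dump(f,open(f'{n}0.pkl','wb'))
    cv2.imwrite(f'pics/{n}0.png',f['pixels'][:,:,::-1]);print(n,f['R'],f['t'],f['fx'],f['cx'],f['cy'])
E
```

```text
pics
0.0 [ 183.88555    -544.27584288  213.15203703] [-1.79901475e+02 -6.10274244e-04  1.86675872e+01] 91.3226270543448 [-0.58951687 -0.04117846 -0.3456461 ]
top [[-0.01562393 -0.99982823 -0.00996969]
 [-0.98384924  0.01715089 -0.17817552]
 [ 0.17831591  0.00702487 -0.98394821]] [ 46.59242058 551.92347528 850.96466983] 452.26778958394624 320.9152029237458 241.9389007427773
side [[ 0.99992196 -0.00747462  0.01001011]
 [ 0.00274834 -0.65002148 -0.75991086]
 [ 0.01218684  0.75987907 -0.64995021]] [-548.52579633   68.13763278  842.50973826] 469.29752089137514 326.36102554060074 241.53822481058717
```

View pics/top0.png

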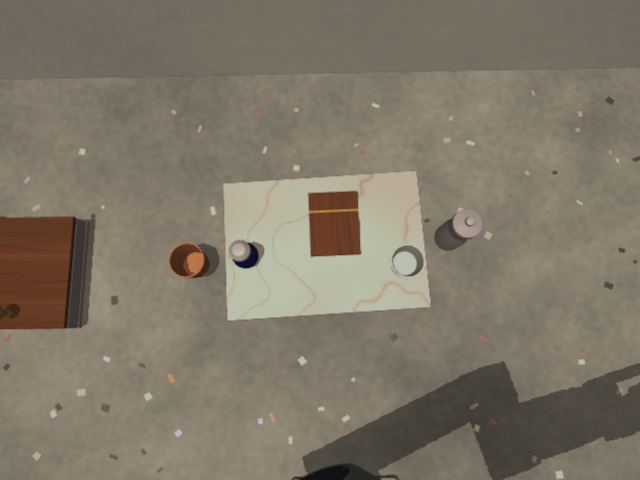

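View pics/side0.png

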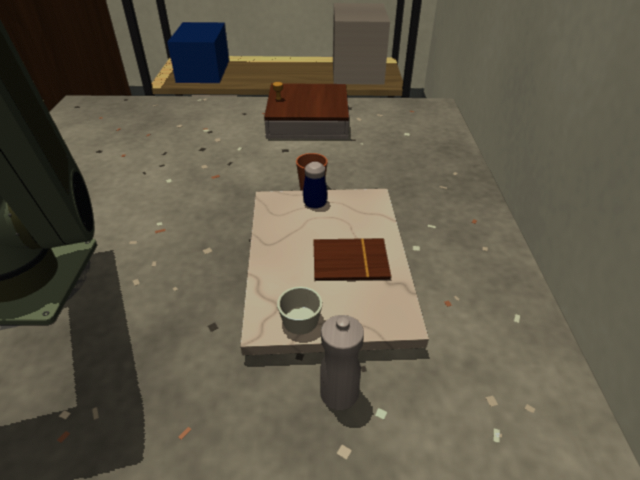

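The top view shows the stand with corners near (223,184), (416,171), (430,307) and (228,321). The board is near (308–360, 191–256) with its line at row 211. The shaker is at (243,252), the ramekin at (405,262), the mill at (466,223) and the cup at (188,260). The side view agrees with this.

```bash
cat > m.py <<'E'
import numpy as np, cv2
def toplane(f,uv,z):
    uv=np.atleast_2d(np.asarray(uv,float));d=np.c_[(uv[:,0]-f['cx'])/f['fx'],(uv[:,1]-f['cy'])/f['fy'],np.ones(len(uv))]@f['R']
    C=-f['R'].T@f['t'];return (C+d*((z-C[2])/d[:,2])[:,None])[:,:2]
def proj(f,X):
    c=np.atleast_2d(X)@f['R'].T+f['t'];return np.c_[f['fx']*c[:,0]/c[:,2]+f['cx'],f['fy']*c[:,1]/c[:,2]+f['cy']]
def big(m):
    cs=cv2.findContours(m.astype(np.uint8),cv2.RETR_EXTERNAL,cv2.CHAIN_APPROX_NONE)[0];return max(cs,key=cv2.contourArea)[:,0]
def rect(P):
    c,s,a=cv2.minAreaRect(P.astype(np.float32));b=cv2.boxPoints((c,s,a));return np.array(c),s,b
def yawof(b,long):  # direction of edges nearest to world x
    e=[b[1]-b[0],b[2]-b[1]];e=max(e,key=lambda v:abs(v[0]));e=e*np.sign(e[0]);return np.degrees(np.arctan2(e[1],e[0]))
def masks(f,roi):
    hsv=cv2.cvtColor(f['pixels'],cv2.COLOR_RGB2HSV).astype(int);h,s,v=hsv[...,0],hsv[...,1],hsv[...,2]
    R=np.zeros(h.shape,bool);x0,y0,x1,y1=roi;R[y0:y1,x0:x1]=1
    line=R&(h>12)&(h<28)&(s>120)&(v>110)
    wood=R&(s>110)&((h<16)|(h>170))&(v<170)
    return hsv,line,wood|line
E
python3 - <<'E'
from m import *;import pickle
T=pickle.load(open('top0.pkl','rb'));S=pickle.load(open('side0.pkl','rb'))
for n,f,roi in (('top',T,(285,160,385,280)),('side',S,(290,215,410,300))):
    print(n,'C',-f['R'].T@f['t'])
    hsv,l,w=masks(f,roi)
    c,s,b=rect(toplane(f,big(w),48));print('board',c,s,b.round(1).tolist(),yawof(b,1))
    ys,xs=np.nonzero(l);P=toplane(f,np.c_[xs,ys],48);cl,sl,bl=rect(P);print('line',len(P),P.mean(0),cl,sl,yawof(bl,1))
    cv2.imwrite(f'pics/{n}crop.png',cv2.resize(f['pixels'][150:340,200:480] if n=='top' else f['pixels'][170:370,220:450],None,fx=2.8,fy=2.8,interpolation=cv2.INTER_CUBIC)[:,:,::-1])
f=T;hsv,_,_=masks(f,(0,0,1,1))
st=(hsv[...,2]>165);q=big(st);c,s,b=rect(toplane(f,q,40));print('stand',c,s,b.round(1).tolist(),yawof(b,1))
print(toplane(f,[(223,184),(416,171),(430,307),(228,321)],40).round(0).tolist())
print('side stand',toplane(S,[(258,190),(387,189),(427,338),(243,347)],40).round(0).tolist())
D=f['depth'];print('depthZ', [ (f['R'].T@(np.array([(u-f['cx'])/f['fx'],(v-f['cy'])/f['fy'],1])*D[v,u]-f['t'])).round(0).tolist() for u,v in ((335,235),(280,290),(240,248),(405,265),(466,220),(380,230))])
E
```

```text
top C [391.99691137  31.14052558 936.10893312]
board [591.39959717  10.84571838] (128.64222717285156, 98.50802612304688) [[525.7999877929688, 58.29999923706055], [528.4000244140625, -40.099998474121094], [657.0, -36.70000076293945], [654.4000244140625, 61.79999923706055]] 1.5459067
line 164 [617.17245832  11.40353192] [617.30981445  11.99929428] (7.082027435302734, 97.28857421875) 1.639006
side C [ 538.02819476 -600.01461565  604.85871734]
board [590.72070312   6.58978653] (129.30589294433594, 103.5920181274414) [[525.7999877929688, 58.099998474121094], [526.2999877929688, -45.5], [655.5999755859375, -44.900001525878906], [655.0999755859375, 58.70000076293945]] 0.24965839
line 116 [615.40138941   9.0488368 ] [615.30554199  10.28307724] (5.469038486480713, 96.5285415649414) 1.6195042
stand [552.13098145  31.9589386 ] (278.78070068359375, 398.9028625488281) [[402.79998779296875, 224.10000610351562], [423.0, -174.3000030517578], [701.4000244140625, -160.1999969482422], [681.2999877929688, 238.1999969482422]] 2.8941293
[[680.0, 238.0], [700.0, -161.0], [421.0, -174.0], [400.0, 222.0]]
side stand [[405.0, 228.0], [679.0, 234.0], [698.0, -161.0], [425.0, -178.0]]
depthZ [[566.0, 9.0, 49.0], [459.0, 120.0, 42.0], [529.0, 184.0, 130.0], [504.0, -128.0, 46.0], [568.0, -219.0, 157.0], [577.0, -82.0, 40.0]]
```

View pics/topcrop.png

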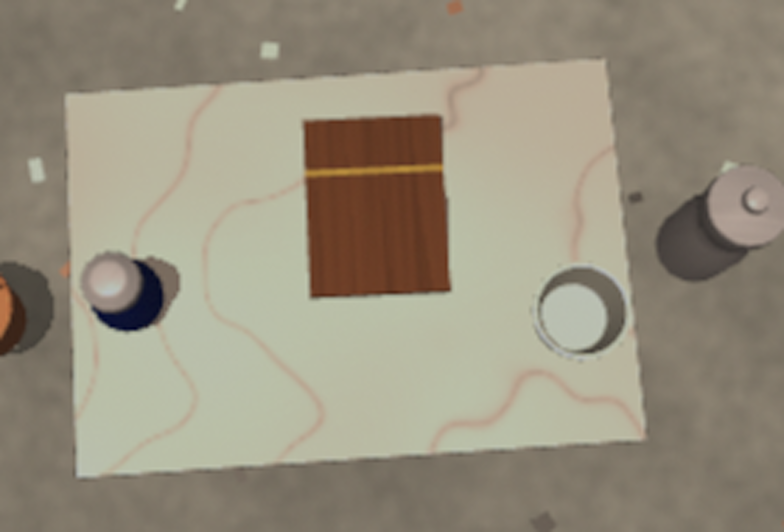

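Emit:
send_rows([
  [0.2,0.32,0,0,0,-0.1,0.3],
  [0.4,0.64,0,0,0,-0.2,0.3],
  [0.616,0.98,0,0,0,-0.263,0.3],
  [0.616,0.98,0,0,0,-0.263,0.3],
  [0.616,0.98,0,0,0,-0.263,0.3],
  [0.616,0.98,0,0,0,-0.263,0.3],
  [0.616,0.98,0,0,0,-0.263,0.3],
  [0.616,0.98,0,0,0,-0.263,0.3],
  [0.616,0.98,0,0,0,-0.263,0.3],
  [0.616,0.98,0,0,0,-0.263,0.3],
  [0.616,0.98,0,0,0,-0.263,0.3],
  [0.616,0.98,0,0,0,-0.263,0.3],
])

```text
time_s: 1.6
ee_pos: [491.2, -56.0, 213.8]
ee_rot: [180.0, 0.1, 2.8]
force: [-0.5, -0.5, 0.3]
gripper_width: 59.0
gripper_force: 0.0
```

Emit:
send_rows([
  [0,0.125,-0.05,0,0,0,0.3],
  [0,0.125,-0.15,0,0,0,0.3],
  [0,0.125,-0.24,0,0,0,0.3],
  [0,0.125,-0.29,0,0,0,0.3],
  [0,0.125,-0.31,0,0,0,0.3],
  [0,0.125,-0.32,0,0,0,0.3],
  [0,0.125,-0.32,0,0,0,0.3],
])

```text
time_s: 2.48
ee_pos: [492.6, 7.2, 54.7]
ee_rot: [180.0, -0.1, 2.8]
force: [0.2, -0.0, 0.7]
gripper_width: 59.3
gripper_force: 0.0
```

```bash
python3 - <<'E'
from workcell import env, eyes
import cv2
s=env.state();print(s['time_s'],s['ee_pos'],s['ee_rot'],s['gripper_width'],s['force'])
f=eyes.grab_frame('side')
cv2.imwrite('pics/s1.png',cv2.resize(f['pixels'][170:370,220:450],None,fx=3,fy=3,interpolation=cv2.INTER_CUBIC)[:,:,::-1])
E
```

```text
2.475 [492.5544499    7.24707858  54.65080295] [ 1.79987272e+02 -7.66278203e-02  2.84183271e+00] 59.276668133568315 [ 0.22707116 -0.02639001  0.71466671]
```

View pics/s1.png

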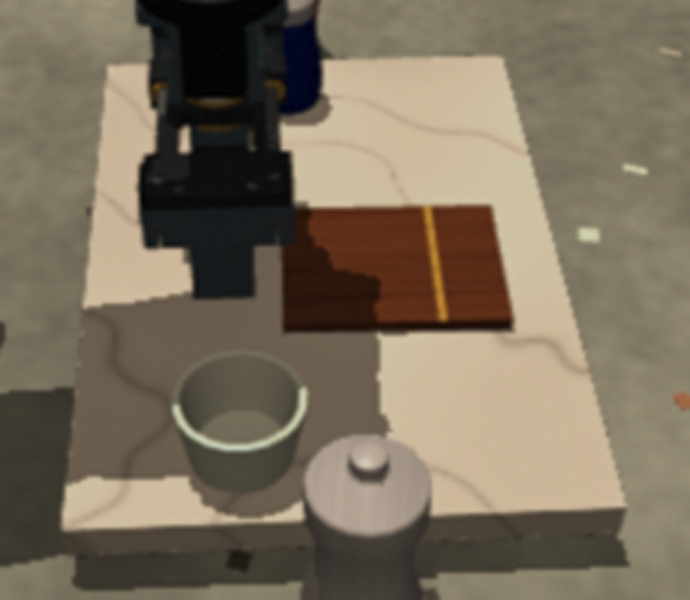

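The fingertips (crop px 193–255, bottom row 298) sit just behind the board's rear edge (px 285) and still above the marble. I'll lower them next.

Emit:
send_rows([
  [0,0,-0.01,0,0,0,0.3],
  [0,0,-0.018,0,0,0,0.3],
  [0,0,-0.022,0,0,0,0.3],
  [0,0,-0.022,0,0,0,0.3],
])

```text
time_s: 3.02
ee_pos: [491.9, 7.8, 42.8]
ee_rot: [180.0, 0.0, 2.9]
force: [-0.2, 0.1, -0.1]
gripper_width: 59.4
gripper_force: 0.0
```

Emit:
send_rows([
  [0.01,0.0005,0,0,0,0,0.3],
  [0.02,0.001,0,0,0,0,0.3],
  [0.03,0.0015,0,0,0,0,0.3],
  [0.04,0.002,0,0,0,0,0.3],
  [0.05,0.0025,0,0,0,0,0.3],
  [0.06,0.003,0,0,0,0,0.3],
  [0.07,0.0035,0,0,0,0,0.3],
  [0.08,0.004,0,0,0,0,0.3],
  [0.09,0.0045,0,0,0,0,0.3],
  [0.1,0.005,0,0,0,0,0.3],
  [0.11,0.0055,0,0,0,0,0.3],
  [0.12,0.006,0,0,0,0,0.3],
  [0.13,0.0065,0,0,0,0,0.3],
  [0.14,0.007,0,0,0,0,0.3],
  [0.15,0.0075,0,0,0,0,0.3],
  [0.155,0.0078,0,0,0,0,0.3],
  [0.16,0.008,0,0,0,0,0.3],
  [0.16,0.008,0,0,0,0,0.3],
])

```text
time_s: 5.28
ee_pos: [572.4, 11.7, 43.0]
ee_rot: [180.0, -0.0, 2.9]
force: [0.6, 0.3, -0.3]
gripper_width: 59.4
gripper_force: 0.0
```

```bash
cat >> m.py <<'E'
def edgefit(f,near,nrm,z,ch,span=8,step=.1):
    """sub-pixel edge: sample profiles in world plane z through points 'near' along nrm, find max gradient; returns world pts"""
    t=np.arange(-span,span,step);out=[]
    img=cv2.GaussianBlur(ch.astype(np.float32),(0,0),.7)
    for p in near:
        W=p+t[:,None]*nrm;uv=proj(f,np.c_[W,np.full(len(t),z)]).astype(np.float32)
        v=cv2.remap(img,uv[:,:1],uv[:,1:],cv2.INTER_LINEAR)[:,0];g=np.gradient(v);k=np.abs(g);k=k*(k>.5*k.max());out.append(p+nrm*(t*k).sum()/k.sum())
    return np.array(out)
def linefit(P):
    for _ in range(3):
        vx,vy,x0,y0=cv2.fitLine(P.astype(np.float32),cv2.DIST_HUBER,0,.01,.01)[:,0]
        r=np.abs((P[:,0]-x0)*vy-(P[:,1]-y0)*vx);P=P[r<max(1.,2.5*np.median(r))]
    n=np.array([-vy,vx]);n*=np.sign(n[0]);return np.array([x0,y0]),n,np.median(r)
def measure(f,yb=(-38,60)):
    n=np.array([.9987,.0505]);hsv=cv2.cvtColor(f['pixels'],cv2.COLOR_RGB2HSV);ch=f['pixels'][...,2]
    mid=np.array([691.6,39.]);tt=np.array([-.0505,.9987])
    ys=np.r_[np.arange(-180,-85,4),np.arange(40,180,4)]
    E=linefit(edgefit(f,mid+ys[:,None]*tt,n,40,ch))
    _,l,w=masks(f,(0,0,640,480));yy,xx=np.nonzero(l);P=toplane(f,np.c_[xx,yy],48)
    P=P[(P[:,0]>600)&(P[:,0]<720)&(P[:,1]>yb[0])&(P[:,1]<yb[1])]
    L=linefit(P);print('edge',E,'\nline',len(P),L)
    a=lambda v:np.degrees(np.arctan2(v[1],v[0]))
    print('gap line->edge',(E[0]-P.mean(0))@E[1],'yaw edge',a(E[1]),'line',a(L[1]));return E,L,P
E
python3 - <<'E'
from workcell import env, eyes
from m import *;import pickle
for n in('top','side'):
    f=eyes.grab_frame(n);pickle.dump(f,open(f'{n}1.pkl','wb'));print(n)
    measure(f)
f0=pickle.load(open('top0.pkl','rb'));measure(f0)
f=pickle.load(open('top1.pkl','rb'))
cv2.imwrite('pics/t2.png',cv2.resize(f['pixels'][140:270,260:440],None,fx=4,fy=4,interpolation=cv2.INTER_CUBIC)[:,:,::-1])
E
```

```text
topTraceback (most recent call last):
  File "<stdin>", line 5, in <module>
  File "m.py", line 39, in measure
    L=linefit(P);print('edge',E,'\nline',len(P),L)
  File "m.py", line 29, in linefit
    vx,vy,x0,y0=cv2.fitLine(P.astype(np.float32),cv2.DIST_HUBER,0,.01,.01)[:,0]
                ~~~~~~~~~~~^^^^^^^^^^^^^^^^^^^^^^^^^^^^^^^^^^^^^^^^^^^^^^^
cv2.error: OpenCV(4.12.0) /io/opencv/modules/imgproc/src/linefit.cpp:50: error: (-215:Assertion failed) count > 0 in function 'fitLine2D_wods'
```

```bash
python3 - <<'E'
from workcell import env, eyes
from m import *;import pickle
f=eyes.grab_frame('side');pickle.dump(f,open('side1.pkl','wb'))
t=pickle.load(open('top1.pkl','rb'))
a=cv2.resize(t['pixels'][140:270,260:440],None,fx=2.2,fy=2.2);b=cv2.resize(f['pixels'][200:330,250:430],None,fx=2.2,fy=2.2)
cv2.imwrite('pics/t2.png',np.hstack([a,b])[:,:,::-1])
for n in('side1','side0','top0'):
    print(n)
    try: measure(pickle.load(open(n+'.pkl','rb')))
    except Exception as e: print('fail')
E
```

```text
side1
edge (array([688.9679  ,  48.438213], dtype=float32), array([0.99876297, 0.04972477], dtype=float32), np.float64(0.210666464578801)) 
line 139 (array([679.7677   ,  11.3953705], dtype=float32), array([0.9988682 , 0.04756344], dtype=float32), np.float64(1.703493881300436))
gap line->edge 11.027823337451299 yaw edge 2.8501942 line 2.726213
side0
edge (array([687.2125,  82.4328], dtype=float32), array([0.99879587, 0.04905955], dtype=float32), np.float64(0.18239281734809965)) 
line 116 (array([615.42706 ,   8.704441], dtype=float32), array([0.99961275, 0.0278272 ], dtype=float32), np.float64(1.3311989022203647))
gap line->edge 75.32484943706122 yaw edge 2.8120341 line 1.5945871
top0
edge (array([686.58014, 131.6625 ], dtype=float32), array([0.99868137, 0.05133775], dtype=float32), np.float64(0.361081729339642)) 
line 162 (array([617.1744  ,  10.886188], dtype=float32), array([0.99980253, 0.01987346], dtype=float32), np.float64(1.8049581963902128))
gap line->edge 75.50509902518056 yaw edge 2.94273 line 1.1387401
```

View pics/t2.png

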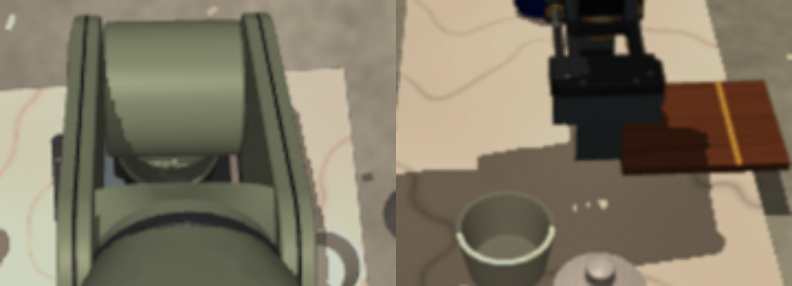

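The top camera is blocked by the arm. In the side view the board is flush to the fingers, square with the edge, and the line is about 11 mm short of it. I'll push a further 9 mm slowly, back off and check with both cameras.

Emit:
send_rows([
  [0.004,0.0002,0,0,0,0,0.3],
  [0.008,0.0004,0,0,0,0,0.3],
  [0.012,0.0006,0,0,0,0,0.3],
  [0.015,0.0008,0,0,0,0,0.3],
  [0.018,0.0009,0,0,0,0,0.3],
  [0.018,0.0009,0,0,0,0,0.3],
  [0.018,0.0009,0,0,0,0,0.3],
])

```text
time_s: 6.25
ee_pos: [581.4, 12.2, 43.0]
ee_rot: [180.0, -0.0, 2.9]
force: [0.7, -0.3, -0.5]
gripper_width: 59.3
gripper_force: 0.0
```

Emit:
send_rows([
  [-0.02,-0.001,0,0,0,0,0.3],
  [-0.06,-0.003,0,0,0,0,0.3],
  [-0.1,-0.005,0.05,0,0,0,0.3],
  [-0.2,-0.01,0.15,0,0,0,0.3],
  [-0.3,-0.015,0.25,0,0,0,0.3],
  [-0.45,-0.022,0.4,0,0,0,0.3],
  [-0.45,-0.022,0.4,0,0,0,0.3],
  [-0.45,-0.022,0.4,0,0,0,0.3],
  [-0.45,-0.022,0.4,0,0,0,0.3],
])

```text
time_s: 7.38
ee_pos: [355.9, 1.2, 242.6]
ee_rot: [180.0, -0.0, 2.9]
force: [0.4, -0.5, 0.4]
gripper_width: 59.5
gripper_force: 0.0
```

```bash
python3 - <<'E'
from workcell import env, eyes
from m import *;import pickle
print(env.state()['time_s'],env.state()['ee_pos'])
f={}
for n in('side','top'):
    f[n]=eyes.grab_frame(n);print(n);pickle.dump(f[n],open(n+'2.pkl','wb'))
    try: measure(f[n])
    except Exception as e: print('fail')
a=cv2.resize(f['top']['pixels'][140:270,260:440],None,fx=2.2,fy=2.2);b=cv2.resize(f['side']['pixels'][200:330,250:430],None,fx=2.2,fy=2.2)
cv2.imwrite('pics/t3.png',np.hstack([a,b])[:,:,::-1])
E
```

```text
7.375 [355.8589655    1.19624748 242.58466639]
side
edge (array([684.2688 , 142.35916], dtype=float32), array([0.99875736, 0.0498368 ], dtype=float32), np.float64(0.22262133965815067)) 
line 121 (array([688.91534 ,  11.506813], dtype=float32), array([0.99886936, 0.04753998], dtype=float32), np.float64(1.46581815902261))
gap line->edge 1.8845341530571666 yaw edge 2.8566215 line 2.724867
top
edge (array([691.5984  ,  31.790892], dtype=float32), array([0.99876213, 0.04974119], dtype=float32), np.float64(0.3884462599792249)) 
line 149 (array([690.53046 ,  13.479157], dtype=float32), array([0.9987079 , 0.05081927], dtype=float32), np.float64(1.7150288611788358))
gap line->edge 2.0531918326555822 yaw edge 2.851137 line 2.9129841
```

View pics/t3.png

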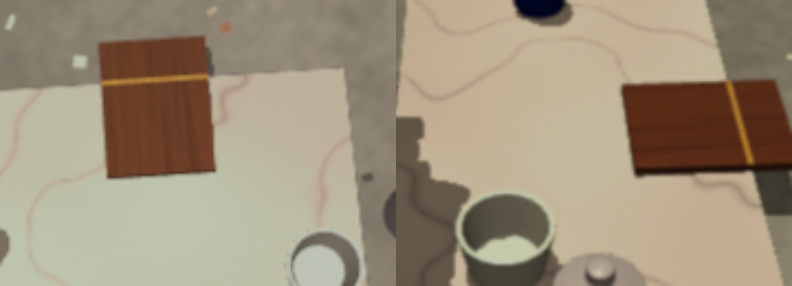

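Both cameras put the line about 2 mm short and square with the edge. I'll cross-check with the board's far end.

```bash
python3 - <<'E'
from m import *;import pickle
n=np.array([.99876,.0498]);t=np.array([-n[1],n[0]])
for k in('top2','side2'):
    f=pickle.load(open(k+'.pkl','rb'));px=f['pixels']
    E,L,P=measure(f);c=np.array([690.,12.5])
    ys=np.arange(-40,41,4)[:,None]*t
    for ch,nm in((px[...,0],'R'),(px[...,2],'B')):
        F=linefit(edgefit(f,c+39*n+ys,n,48,ch));print('far end',nm,(F[0]-E[0])@E[1],F[2],np.degrees(np.arctan2(F[1][1],F[1][0])))
    # line centre by profile centroid of (R+G)/2
    g=cv2.GaussianBlur(px[...,1].astype(np.float32),(0,0),.5);tt=np.arange(-7,7,.1);Q=[]
    for p in c+ys:
        W=p+tt[:,None]*n;uv=proj(f,np.c_[W,np.full(len(tt),48)]).astype(np.float32);v=cv2.remap(g,uv[:,:1],uv[:,1:],cv2.INTER_CUBIC)[:,0]
        v=np.clip(v-np.median(v)-15,0,None);Q.append(p+n*(tt*v).sum()/v.sum())
    Q=linefit(np.array(Q));print('line',(Q[0]-E[0])@E[1],Q[2])
E
```

```text
edge (array([691.5984  ,  31.790892], dtype=float32), array([0.99876213, 0.04974119], dtype=float32), np.float64(0.3884462599792249)) 
line 149 (array([690.53046 ,  13.479157], dtype=float32), array([0.9987079 , 0.05081927], dtype=float32), np.float64(1.7150288611788358))
gap line->edge 2.0531918326555822 yaw edge 2.851137 line 2.9129841
far end R 38.125374 0.16055485697820338 2.7684164
far end B 37.83871 0.15478834605056035 2.8029706
line -1.8360777 0.04881674497464861
edge (array([684.2688 , 142.35916], dtype=float32), array([0.99875736, 0.0498368 ], dtype=float32), np.float64(0.22262133965815067)) 
line 121 (array([688.91534 ,  11.506813], dtype=float32), array([0.99886936, 0.04753998], dtype=float32), np.float64(1.46581815902261))
gap line->edge 1.8845341530571666 yaw edge 2.8566215 line 2.724867
far end R 38.029514 0.10901894741842333 2.6984205
far end B 37.713306 0.10010561055617284 2.7127297
line -1.8831449 0.03669919535796873
```

Everything agrees at about 1.9 mm remaining, so I'll go back down behind the board and push that far.

Emit:
send_rows([
  [0.1,0.005,-0.1,0,0,0,0.3],
  [0.2,0.01,-0.2,0,0,0,0.3],
  [0.3,0.015,-0.28,0,0,0,0.3],
  [0.36,0.018,-0.36,0,0,0,0.3],
  [0.38,0.019,-0.39,0,0,0,0.3],
  [0.38,0.019,-0.4,0,0,0,0.3],
  [0.38,0.019,-0.4,0,0,0,0.3],
  [0.4,0.02,-0.4,0,0,0,0.3],
  [0.42,0.021,-0.4,0,0,0,0.3],
  [0.435,0.0215,-0.4,0,0,0,0.3],
  [0.442,0.022,-0.4,0,0,0,0.3],
  [0.446,0.022,-0.4,0,0,0,0.3],
  [0.449,0.022,-0.4,0,0,0,0.3],
  [0.451,0.022,-0.4,0,0,0,0.3],
  [0.4525,0.022,-0.4,0,0,0,0.3],
  [0.4538,0.0222,-0.4,0,0,0,0.3],
  [0.4538,0.0222,-0.4,0,0,0,0.3],
  [0.4538,0.0222,-0.4,0,0,0,0.3],
])

```text
time_s: 9.72
ee_pos: [582.9, 12.3, 42.9]
ee_rot: [180.0, 0.0, 2.9]
force: [-0.4, -0.5, 0.2]
gripper_width: 59.2
gripper_force: 0.3
```

Emit:
send_rows([
  [-0.02,-0.001,0,0,0,0,0.3],
  [-0.06,-0.003,0,0,0,0,0.3],
  [-0.1,-0.005,0.05,0,0,0,0.3],
  [-0.2,-0.01,0.15,0,0,0,0.3],
  [-0.3,-0.015,0.25,0,0,0,0.3],
  [-0.45,-0.022,0.4,0,0,0,0.3],
  [-0.45,-0.022,0.4,0,0,0,0.3],
  [-0.45,-0.022,0.4,0,0,0,0.3],
  [-0.45,-0.022,0.4,0,0,0,0.3],
])

```text
time_s: 10.85
ee_pos: [357.8, 1.3, 242.6]
ee_rot: [180.0, -0.0, 2.9]
force: [0.7, 0.0, -0.6]
gripper_width: 59.3
gripper_force: 0.0
```

```bash
python3 - <<'E'
from workcell import env, eyes
from m import *
print(env.state()['time_s'],env.state()['ee_pos'])
n=np.array([.99876,.0498]);t=np.array([-n[1],n[0]])
fs={}
for k in('top','side'):
    f=fs[k]=eyes.grab_frame(k);px=f['pixels']
    E,L,P=measure(f);c=np.array([692.,12.5]);ys=np.arange(-40,41,4)[:,None]*t
    for ch in (px[...,0],px[...,2]):
        F=linefit(edgefit(f,c+39*n+ys,n,48,ch));print('far end',(F[0]-E[0])@E[1],np.degrees(np.arctan2(F[1][1],F[1][0])))
cv2.imwrite('pics/t4.png',np.hstack([fs['top']['pixels'][120:340,150:500],fs['side']['pixels'][140:360,220:450]])[:,:,::-1])
E
```

```text
10.85 [357.80466217   1.2910279  242.60841311]
edge (array([691.5952  ,  31.790733], dtype=float32), array([0.99876124, 0.04975893], dtype=float32), np.float64(0.37636260101453534)) 
line 148 (array([691.99066,  13.98174], dtype=float32), array([0.9990971 , 0.04248456], dtype=float32), np.float64(1.758747401023368))
gap line->edge 0.4810343551783561 yaw edge 2.8521545 line 2.4349189
far end 39.628963 2.623022
far end 39.41067 2.839027
edge (array([688.0623 ,  66.45571], dtype=float32), array([0.99875087, 0.04996694], dtype=float32), np.float64(0.20264735381039412)) 
line 120 (array([690.4132   ,  11.9066305], dtype=float32), array([0.9985803 , 0.05326737], dtype=float32), np.float64(1.525679348710517))
gap line->edge 0.40351295777990664 yaw edge 2.864087 line 3.0534403
far end 39.43213 2.7180371
far end 39.25271 2.8125737
```

View pics/t4.png

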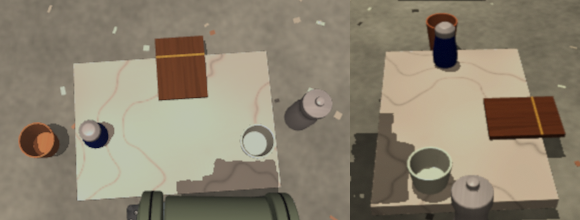

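The line is within 0.5 mm of the edge and the board is square to it. Nothing else has moved and the arm is clear, so I'm handing in.

```bash
python3 -c "
from workcell import env
print(env.job_done())"
```

```text
the job is handed in; nothing more can be done
None
```

The job is handed in: I slid the board flat until its brass line was within about 0.5 mm of the stand's far edge (roughly 39.5 mm jutting out, square to it), and the shaker, ramekin, mill and pour cup were left where they stood.

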